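# Hang the ladle from the drawer on the carousel

## Robot

A 7-joint arm with a two-finger parallel gripper is mounted at the origin on the work surface. World frame = base frame: x ahead of the robot, y to its left, z up, the work surface at z = 0. Lengths are in m, angles in rad, forces in N, time in s.
With the tool pointing down it reaches from about 0.35 to 0.9 m from the base axis. Payload 8.1 kg.
Tool frame: the origin (TCP) lies midway between the tips of the shut fingers; the grasp point (between the pads) lies 19 mm behind it; z points along the fingers, x is the direction in which the jaws open and shut, and the axes are right-handed (so a half turn about z gives the same grasp; the last joint's range is limited). The gripper opens to 92 mm and grips with 3 to 60 N. Pads are 19 mm wide; open, the fingers measure 130 mm over their backs; the gripper's body (75 mm by 190 mm) begins 47 mm behind the grasp point.
Start: joints at [1.028, 0.434, 0.025, 1.573, -0.012, 1.134, -0.075], TCP at [0.266, -0.566, 0.227] pointing down, gripper open.
Joint ranges: [-2.62, 2.62], [-0.44, 2.09], [-1.27, 1.32], [0.08, 2.57], [-1.32, 4.46], [0.12, 2], [-2.74, 2.74]. Speed limits (rad/s): [2.22, 2.22, 3.01, 3.01, 3.14, 3.14, 3.14].

## Interface

Orientations are given as a rotation vector (axis times angle).
In Python, from cell import arm gives the robot as it stands.
- The arm moves only by the tool jog_arm, never from a script. Its argument "commands" is a list of rows, each an object with "translation": the shift along the tool's x, y, z in mm, a list of three; "turn": the turn, a rotation vector about the tool's x, y, z in rad, a list of three. A call has 1 to 12 rows; each row is the pose to reach, as a shift and turn from the pose commanded when the call began, along the tool's axes at that moment; what a row does not reach only later rows make up. A row lasts 1/12 s, in which the tool goes at most 41.7 mm and 7.16 degrees, less where a joint would pass 70% of its speed; a pose out of reach is approached as far as the arm can. A call with a gripper value outside its range is refused whole. "claw" is the closure, from -1 (fully open) to 1 (shut), so that 0 is half open, set as the call begins (left out, the last holds). The fingers move at their own pace and stop on an object; "grip_force" is the grip in N (left out, the last holds). Time passes only in rows, so rows that repeat a pose let the fingers close. It gives the time, the measured TCP pose, the force and the opening at its end, in the units of the state.
- arm.observe(): the state, without advancing time (a new reading comes with each control period).
- arm.get_image(name): name is "scene" or "top" or "wrist"; returns the picture (480x640x3 uint8, blue, green, red); there is no depth.
- arm.camera_info(name): a dict with "vertical_fov" (degrees; the focal length in pixels is half the picture's height over the tangent of half this angle, whatever the lens; pixels are square), "cx", "cy" (the principal point, pixels), "eye" and "rotation" of the camera in the world. Camera axes: x right, y up, looking along -z (the intrinsics and any distortion apply to the point x, -y, -z); pixel columns grow to the right and rows downward; lengths in m; the calibration is good to about 2 mm. A picture is of the moment at which its call begins: read the wrist's pose just before it. camera_info takes no time and is no camera call; for the wrist camera it gives the pose at the moment of the call.
- arm.sign_off(): hands the job in, once; it reports no verdict.
Trained networks look in the newest picture that a camera, given by its name, has taken for a name from the list of things; names that differ only in an ending like _2 or _b are one class to them, and where a whole thing is asked for, a point or a joint stands for the part that bears it (a point fixed in the world has none). Each returns a list of dicts, best first, with "confidence" (0 to 1); they miss things now and then, are a little off and sometimes report something else, mostly with a low value. They report only what shows in the picture. A call takes as long as a camera call. They do not tell look-alikes from the thing itself.
- arm.trace(camera, query): "region" (480x640 bool, what is visible of it) and "box" ([left, top, width, height] in pixels, round what is visible of it).
- arm.landmark_of(camera, query): "at" ([column, row] in pixels: a listed point, or the origin of a listed thing).
The state is a dict: "clock": time; "joints": joint angles; "dq": joint speeds; "joint_efforts": joint torques, N m; "position": TCP position; "ee_rot": TCP orientation; "force": force on the tool from outside, world axes, zero at the start; "ft_torque": the same for the moment, N m; "width": opening from 0.0 (shut) to 1.0 (fully open).
Only numpy, scipy, OpenCV 4.12 (cv2) and the standard library are available. Lean on these libraries where they do the work, as an engineer would, in place of code of your own. Each camera call takes 0.05 s, during which the arm holds its last target. There are 200 camera calls.

## Task

Pull the drawer of the white bench cabinet well open by its handle to get at the small steel ladle standing inside, and turn the ladle carousel so that its one empty hook comes round to the front, towards the robot. Then take the ladle out, hang it by its crook on that empty hook and let go, so that it hangs still, upright and at the front. Do not knock over the beaker or the amber bottle.

Things in the scene. Friction and masses are not known exactly. Their poses are not given: they have to be found in the camera images.
- cab_drawer0 (a joint): Drawer slide, m: 0 shut, up to 0.166 open; starts at 0 to 0.015, slides easily (1 N, light damping), stays where left. The cabinet is white, fixed, on the left or right, turned up to 11 degrees, 240 deep, 220 wide, top 184 mm above the table. The drawer is 190 wide, 195 long inside; above the table its floor is at 26, its side walls end at 162, its front at 172 mm.
- cab_drawer0_handle (a point): Middle of the drawer's handle: level steel bar 11 mm thick, 110 long, on two 8 mm posts 94 mm apart, 146 mm above the table (38 below the cabinet top). The bar's axis is 35 mm in front of the drawer front: a gap of 29 mm behind the bar. Axes: y along the bar, x into the cabinet (the drawer opens along -x), z up.
- ladle: Steel ladle, about 90 g, standing upright in the drawer: cup 56 across, 38 high; at its +y side a flat strip handle 14 wide (x), 4 thick (y), rising to 119; then a roof-shaped crook of the same strip leaning back over the cup to a peak at 139 and down to a lip ending at 103 mm above the underside. Origin: centre of the cup's underside; z up.
- ladle_grip (a point): Good grip point in the ladle's upright strip, 106 mm above the cup's underside and 30 mm along +y from the cup's axis. Axes: x across the strip's 14 mm width (close the fingers along x), y from the cup's axis to the strip, z up.
- ladle_crook (a point): Point under the peak of the crook where a hook bears: on the cup's axis, 134.5 mm above its underside; from the grip point 30 mm along -y and 28.5 up. Axes as ladle_grip. A hook's bar passes through the crook along x; the crook is open downwards between the strip (28 mm along +y) and the lip (25 mm along -y, ending 31 mm lower).
- carousel (a joint): Turn of the carousel, rad, counter-clockwise from above: 0 (or whole turns) when the empty hook points straight to the front (-x, the robot's side), pi when it points away. Turns without stops, stiffly (0.06 N m), stays where left. Starts at 1.0 to 5.28.
- free_hook (a point): Point on top of the empty hook's bar, 68 mm from the carousel's axis; x along the bar to the axis, z up. Four level hooks at 90 degrees: 8 mm round steel bars, top 200 mm above the table, running from a hub (40 across, top at 210) to 90 mm from the axis, where the end turns up 14 mm above the bar's top. The other three carry ladles fixed to them, cups 68 mm from the axis.
- carousel_axis (a point): The carousel's axis at the height of the hooks' top (200 mm). Axes parallel to the world's.
- stand: The carousel's foot and 18 mm post, with the turning part on it: foot 124 mm across, 12 mm high, fixed to the table; origin on the table on the axis, x away from the robot's side.
- beaker: Glass beaker, 60 mm across, 90 mm high, standing between the cabinet and the carousel, nearer the robot. Origin under its base.
- amber: Amber glass bottle, 60 mm across, 130 mm high, to the left side. Origin under its base.
Not all that is in view belongs to the job. There is more than one size of the stand; the one meant has the size given above.

How it is judged:
By the outcome, as a careful person would: the job done as asked, in the order asked, and still so for the second after the job is handed in, with the robot touching nothing.
It also fails if it takes over 72 s, if anything falls off the work surface, if the arm or the gripper's body presses on something with over 40 N, if the wrist force passes 120 N, or if a joint passes its speed limit or range.

## Working session

There is one attempt and no reset: what is moved stays moved. The work goes in short steps, Python scripts to look and compute and a tool call to move; the robot and the scene stay as the last step left them, time stands still between calls to the robot, and variables do not carry over. Pictures are saved under pics/ and viewed, about 8 in all and at most 12, crops included, and the job is handed in when it is done.

Besides the shell and the picture viewer there is one more tool, called after "Emit:" in YAML: its name, and indented under it one key for each argument. jog_arm: Moves the arm, as the interface text tells. Its arguments: {"type":"object","properties":{"commands":{"type":"array","items":{"type":"object","properties":{"translation":{"type":"array","items":{"type":"number"}},"turn":{"type":"array","items":{"type":"number"}}}}},"claw":{"type":"number"},"grip_force":{"type":"number"}},"required":["commands"]}

```bash
ls; mkdir -p pics
python3 - <<'E'
from cell import arm
import cv2,numpy as np
s=arm.observe();print(s)
for n in("scene","top","wrist"):
    im=arm.get_image(n);cv2.imwrite(f"pics/{n}0.png",im)
    print(n,arm.camera_info(n))
    if n=="wrist":continue
    for q in("cab_drawer0_handle","ladle","ladle_grip","ladle_crook","carousel","free_hook","carousel_axis","stand","beaker","amber"):
        try:print(q,[(np.round(d["at"],1).tolist(),round(d["confidence"],2)) for d in arm.landmark_of(n,q)])
        except Exception as e:print(q,e)
E
```

```text
pics
{'clock': 0.0, 'joints': array([ 1.02840838,  0.43522887,  0.0249497 ,  1.57408075, -0.01162396,
        1.13402318, -0.07510659]), 'dq': array([ 0.00259418, -0.00034995, -0.00064841,  0.00082359,  0.00111746,
        0.00062968, -0.00046944]), 'joint_efforts': array([-5.81720287e-04, -6.67851663e+01,  9.84916762e-01, -3.14461219e+01,
       -6.05734158e-02,  4.28639946e-02,  1.54954964e-04]), 'position': array([ 0.26584058, -0.56507565,  0.22594737]), 'ee_rot': array([-2.65181014e+00,  1.68307643e+00,  2.20509638e-03]), 'force': array([ 0.06289747, -0.31046734,  0.78166931]), 'ft_torque': array([-0.02235815,  0.04351727,  0.00414319]), 'width': 1.0050721900982695}
scene {'vertical_fov': 56.27313359321114, 'cx': 321.9859199085116, 'cy': 243.32771689068355, 'eye': array([0.6619977 , 0.92633402, 0.77607677]), 'rotation': array([0.06272641, 1.38664349, 2.7160678 ])}
cab_drawer0_handle [([320.6, 275.2], 0.64)]
ladle []
ladle_grip [([394.8, 405.2], 0.22)]
ladle_crook []
carousel it knows: amber, beaker, cab_drawer0_handle, carousel_axis, free_hook, ladle, ladle_crook, ladle_grip, sta
[... 414 characters left out ...]
, -0.12648079, -1.55837967])}
cab_drawer0_handle [([242.4, 232.6], 0.61)]
ladle []
ladle_grip []
ladle_crook []
carousel it knows: amber, beaker, cab_drawer0_handle, carousel_axis, free_hook, ladle, ladle_crook, ladle_grip, stand
free_hook [([501.7, 363.5], 0.79), ([400.1, 250.3], 0.73)]
carousel_axis [([431.5, 242.2], 0.86), ([494.2, 336.8], 0.61)]
stand [([415.2, 252.4], 0.81), ([469.2, 335.9], 0.69)]
beaker [([326.8, 309.0], 0.66)]
amber [([145.4, 297.0], 0.7), ([240.8, 234.2], 0.49)]
wrist {'vertical_fov': 66.0130089542387, 'cx': 317.68819980988064, 'cy': 236.54527096809804, 'eye': array([ 0.33327149, -0.53319911,  0.38428992]), 'rotation': array([-0.25142826,  0.16000154, -1.12400435])}
```

View pics/scene0.png

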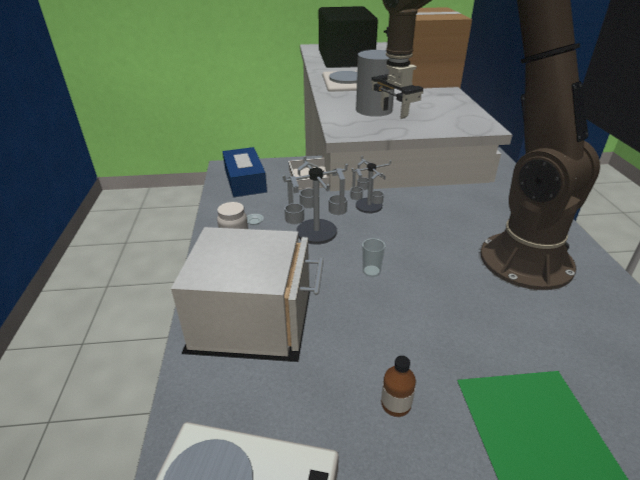

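View pics/top0.png

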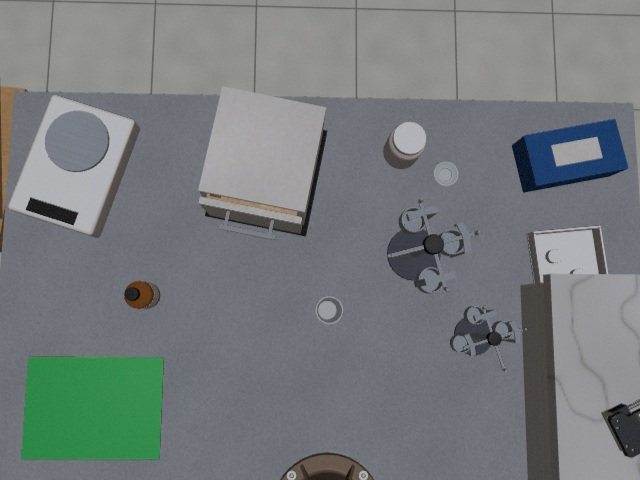

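The scene shows two carousels. In the top picture the big one has its hub at (432,243) and the small one at (494,338). The cabinet front is near (250,215) with its handle at (247,232), the beaker is at (328,310), and the bottle is at (142,294). I'll measure the feet next.

```bash
cat > h.py <<'E'
from cell import arm
import cv2,numpy as np
from scipy.spatial.transform import Rotation as R
def cam(n):
    c=arm.camera_info(n);f=240/np.tan(np.radians(c["vertical_fov"])/2)
    return c,f
def ray(n,p,ci=None):
    c,f=ci or cam(n)
    d=np.array([(p[0]-c["cx"])/f,-(p[1]-c["cy"])/f,-1.])
    return c["eye"],R.from_rotvec(c["rotation"]).apply(d)
def onz(n,p,z,ci=None):
    o,d=ray(n,p,ci);return o+d*(z-o[2])/d[2]
def tri(*a):
    A=np.zeros((3,3));b=np.zeros(3)
    for x in a:
        o,d=ray(*x);d=d/np.linalg.norm(d);P=np.eye(3)-np.outer(d,d);A+=P;b+=P@o
    X=np.linalg.solve(A,b);return X
def proj(n,X,ci=None):
    c,f=ci or cam(n);q=R.from_rotvec(c["rotation"]).inv().apply(np.asarray(X)-c["eye"])
    return np.array([c["cx"]+f*q[...,0]/-q[...,2],c["cy"]-f*q[...,1]/-q[...,2]]).T
def st():
    s=arm.observe();print("t",round(s["clock"],2),"pos",s["position"].round(4),"w",round(s["width"],3),"F",s["force"].round(1));m=R.from_rotvec(s["ee_rot"]).as_matrix();print(m.round(3).tolist());return s,m
def delta(target,m,p): return (m.T@(np.asarray(target)-p)*1000).round(1)
E
python3 - <<'E'
from h import *
for q,z,tp,sp in(("axisbig",.2,(431.5,242.2),(368.9,164.8)),("axisbig2",.2,(431.5,242.2),(316.5,173.1)),("axissmall",.2,(494.2,336.8),(368.9,164.8)),
 ("hookbig",.2,(400.1,250.3),(324.7,186.5)),("hooksmall",.2,(501.7,363.5),(387.1,167.5)),("standbig",0,(415.2,252.4),(316.7,231.5)),("standsm",0,(469.2,335.9),(368.1,204.9)),
 ("handle",.146,(242.4,232.6),(320.6,275.2)),("beaker",0,(326.8,309.0),(370.3,274.1)),("amber",0,(145.4,297),(394.1,402.2))):
    print(q,onz("top",tp,z).round(4),onz("scene",sp,z).round(4),tri(("top",tp),("scene",sp)).round(4))
# handle ends, drawer front top edge, cabinet top corners
ci=cam("top")
for nm,p,z in(("hL",(221,231),.146),("hR",(274,236),.146),("cabBL",(222,88),.184),("cabBR",(326,106),.184),("cabFL",(201,190),.184),("cabFR",(309,212),.184)): print(nm,onz("top",p,z).round(4))
im=cv2.imread("pics/top0.png");a=cv2.resize(im[180:390,370:540],None,fx=3,fy=3,interpolation=2)[:600]
b=cv2.resize(im[80:250,190:340],None,fx=3,fy=3,interpolation=2)
c=np.zeros((600,800,3),np.uint8);aa=cv2.resize(im[180:380,370:540],(400,470));bb=cv2.resize(im[80:250,190:340],(400,453));c[:470,:400]=aa;c[:453,400:]=bb;cv2.imwrite("pics/crop1.png",c)
E
```

```text
axisbig [ 0.5726 -0.1975  0.2   ] [ 0.4124 -0.2344  0.2   ] [ 0.4984 -0.1601  0.2596]
axisbig2 [ 0.5726 -0.1975  0.2   ] [ 0.5672 -0.1992  0.2   ] [ 0.5699 -0.1966  0.2019]
axissmall [ 0.3873 -0.3179  0.2   ] [ 0.4124 -0.2344  0.2   ] [ 0.3877 -0.336   0.1492]
hookbig [ 0.5557 -0.1344  0.2   ] [ 0.5526 -0.1199  0.2   ] [ 0.5537 -0.1352  0.1922]
hooksmall [ 0.3361 -0.331   0.2   ] [ 0.3641 -0.2117  0.2   ] [ 0.3279 -0.3565  0.1269]
standbig [ 0.5719 -0.2058  0.    ] [ 0.5687 -0.203   0.    ] [ 0.5703 -0.2057 -0.0014]
standsm [ 0.3799 -0.3283  0.    ] [ 0.3838 -0.3411  0.    ] [ 0.3836 -0.3266  0.0084]
handle [0.5945 0.1841 0.146 ] [0.593  0.1782 0.146 ] [0.5937 0.1837 0.1507]
beaker [0.4389 0.0007 0.    ] [0.4436 0.0144 0.    ] [ 4.395e-01 -1.000e-04 -1.240e-02]
amber [0.4628 0.4154 0.    ] [0.4705 0.4083 0.    ] [0.4672 0.4127 0.005 ]
hL [0.5973 0.2283 0.146 ]
hR [0.5882 0.1186 0.146 ]
cabBL [0.891  0.2298 0.184 ]
cabBR [0.8565 0.014  0.184 ]
cabFL [0.6753 0.2658 0.184 ]
cabFR [0.6331 0.0472 0.184 ]
```

View pics/crop1.png

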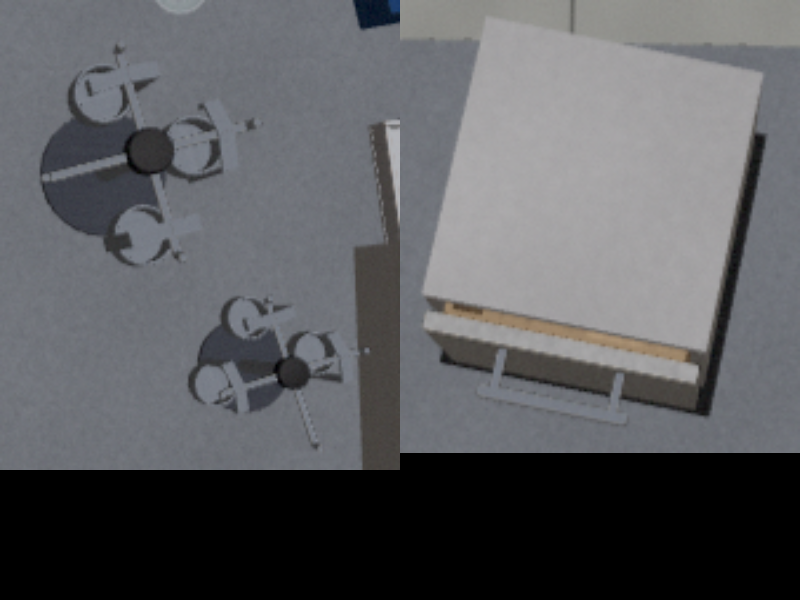

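The big carousel's hub is at crop (150,150) and its free hook ends at crop (45,178), pointing left (+y). The foot check comes next. The free hook needs about 75 degrees of counter-clockwise turn. The cabinet handle is clear.

Run:
```python
from h import *
s,m=st()
f=lambda x,y:(370+x*.425,180+y*200/470)
g=lambda x,y:(190+(x-400)*.375,80+y*170/453)
for n,p,z in(("bigfootL",f(41,175),.012),("bigfootR",f(165,200),.012),("bigfootT",f(90,115),.012),("bigfootB",f(100,235),.012),("smallfootL",f(198,355),.012),("smallfootB",f(245,412),.012),("hooktip",f(45,178),.214),("hub",f(150,151),.21),
 ("hL",g(479,391),.146),("hR",g(627,419),.146),("frL",g(425,318),.172),("frR",g(698,378),.172),("cBL",g(487,17),.184),("cBR",g(763,73),.184),("cFL",g(424,294),.184),("cFR",g(703,353),.184)):
  print(n,onz("top",p,z).round(4))
for q in("stand",):
  for d in arm.trace("top",q):print(d["box"],d["confidence"])
```

```text
t 1.05 pos [ 0.2661 -0.5656  0.2268] w 1.0 F [-0.1 -0.2  0.1]
[[0.426, -0.905, 0.0], [-0.905, -0.426, -0.0], [0.0, 0.0, -1.0]]
bigfootL [ 0.5652 -0.1385  0.012 ]
bigfootR [ 0.5418 -0.261   0.012 ]
bigfootT [ 0.6255 -0.1878  0.012 ]
bigfootB [ 0.5067 -0.1961  0.012 ]
smallfootL [ 0.3911 -0.2903  0.012 ]
smallfootB [ 0.337  -0.3348  0.012 ]
hooktip [ 0.5433 -0.1101  0.214 ]
hub [ 0.5674 -0.1996  0.21  ]
hL [0.6062 0.2314 0.146 ]
hR [0.5856 0.1162 0.146 ]
frL [0.6583 0.2705 0.172 ]
frR [0.6146 0.0616 0.172 ]
cBL [0.8945 0.2286 0.184 ]
cBR [0.8535 0.0137 0.184 ]
cFL [0.6745 0.2698 0.184 ]
cFR [0.632 0.058 0.184]
[387.2, 193.7, 91.2, 101.7] 0.87
[447.6, 304.6, 76.4, 57.3] 0.87
```

The big carousel's foot measures about 123 mm, so it is the one meant. The small one is a decoy. Now I move above the handle.

Emit:
jog_arm:
  commands:
    - {"translation": [0, 0, -40], "turn": [0, 0, 0]}
    - {"translation": [0, 0, -80], "turn": [0, 0, 0]}
    - {"translation": [-532, -614, -100], "turn": [0, 0, -0.942]}
    - {"translation": [-532, -614, -100], "turn": [0, 0, -0.942]}
    - {"translation": [-532, -614, -100], "turn": [0, 0, -0.942]}
    - {"translation": [-532, -614, -100], "turn": [0, 0, -0.942]}
    - {"translation": [-532, -614, -100], "turn": [0, 0, -0.942]}
    - {"translation": [-532, -614, -100], "turn": [0, 0, -0.942]}
    - {"translation": [-532, -614, -100], "turn": [0, 0, -0.942]}
    - {"translation": [-532, -614, -100], "turn": [0, 0, -0.942]}
    - {"translation": [-532, -614, -100], "turn": [0, 0, -0.942]}
    - {"translation": [-532, -614, -100], "turn": [0, 0, -0.942]}
  claw: 0.55

```text
clock: 2.1
position: [0.4352, -0.1828, 0.3174]
ee_rot: [3.127, -0.296, 0.001]
force: [1.0, -0.3, -0.3]
width: 0.233
```

Emit:
jog_arm:
  commands:
    - {"translation": [88, -375, 40], "turn": [0, 0, 0]}
    - {"translation": [88, -375, 40], "turn": [0, 0, 0]}
    - {"translation": [88, -375, 40], "turn": [0, 0, 0]}
    - {"translation": [88, -375, 40], "turn": [0, 0, 0]}
    - {"translation": [88, -375, 40], "turn": [0, 0, 0]}
    - {"translation": [88, -375, 40], "turn": [0, 0, 0]}
    - {"translation": [88, -375, 40], "turn": [0, 0, 0]}
    - {"translation": [88, -375, 40], "turn": [0, 0, 0]}
    - {"translation": [88, -375, 40], "turn": [0, 0, 0]}
    - {"translation": [88, -375, 40], "turn": [0, 0, 0]}
    - {"translation": [88, -375, 40], "turn": [0, 0, 0]}
    - {"translation": [88, -375, 40], "turn": [0, 0, 0]}

```text
clock: 3.1
position: [0.5915, 0.1675, 0.2765]
ee_rot: [3.127, -0.294, -0.001]
force: [-0.1, -0.7, -0.2]
width: 0.225
```

Run:
```python
from h import *
s,m=st()
im=arm.get_image("wrist");ci=cam("wrist");print(ci[0])
cv2.imwrite("pics/w1.png",im)
for d in arm.landmark_of("wrist","cab_drawer0_handle"):print(d["at"],d["confidence"],onz("wrist",d["at"],.146,ci))
```

```text
t 3.1 pos [0.5915 0.1675 0.2765] w 0.225 F [-0.1 -0.7 -0.2]
[[0.982, -0.186, -0.001], [-0.186, -0.982, -0.0], [-0.001, 0.0, -1.0]]
{'vertical_fov': 66.0130089542387, 'cx': 317.68819980988064, 'cy': 236.54527096809804, 'eye': array([0.60508803, 0.24034681, 0.43425353]), 'rotation': array([-0.28219554,  0.02758254, -0.18897946])}
[324.5, 217.2] 0.75 [0.59744323 0.1728377  0.146     ]
```

View pics/w1.png

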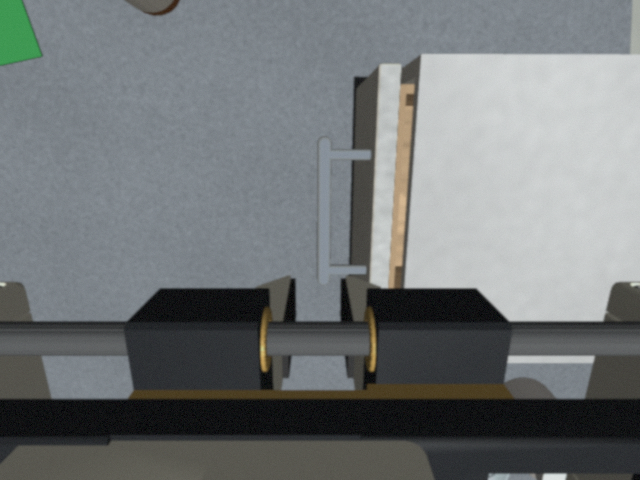

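The bar runs from (324,138) to (324,283) in the wrist view, parallel to the jaws' plane, so the yaw is right. I'll descend and grip.

Emit:
jog_arm:
  commands:
    - {"translation": [5, -6, 0], "turn": [0, 0, 0]}
    - {"translation": [5, -6, 40], "turn": [0, 0, 0]}
    - {"translation": [5, -6, 80], "turn": [0, 0, 0]}
    - {"translation": [5, -6, 110], "turn": [0, 0, 0]}
    - {"translation": [5, -6, 125], "turn": [0, 0, 0]}
    - {"translation": [5, -6, 140], "turn": [0, 0, 0]}
    - {"translation": [5, -6, 140], "turn": [0, 0, 0]}
    - {"translation": [5, -6, 140], "turn": [0, 0, 0]}

```text
clock: 3.87
position: [0.5979, 0.171, 0.137]
ee_rot: [3.127, -0.299, -0.001]
force: [0.3, 0.7, 0.6]
width: 0.226
```

Emit:
jog_arm:
  commands:
    - {"translation": [0, 0, 0], "turn": [0, 0, 0]}
    - {"translation": [0, 0, 0], "turn": [0, 0, 0]}
    - {"translation": [0, 0, 0], "turn": [0, 0, 0]}
    - {"translation": [0, 0, 0], "turn": [0, 0, 0]}
  claw: 1
  grip_force: 20

```text
clock: 4.2
position: [0.5985, 0.1721, 0.1384]
ee_rot: [-3.127, 0.297, -0.003]
force: [-0.8, -1.3, 6.6]
width: 0.109
```

Emit:
jog_arm:
  commands:
    - {"translation": [-10, 0, 0], "turn": [0, 0, 0]}
    - {"translation": [-28, 0, 0], "turn": [0, 0, 0]}
    - {"translation": [-48, 0, 0], "turn": [0, 0, 0]}
    - {"translation": [-68, 0, 0], "turn": [0, 0, 0]}
    - {"translation": [-88, 0, 0], "turn": [0, 0, 0]}
    - {"translation": [-108, 0, 0], "turn": [0, 0, 0]}
    - {"translation": [-126, 0, 0], "turn": [0, 0, 0]}
    - {"translation": [-140, 0, 0], "turn": [0, 0, 0]}
    - {"translation": [-148, 0, 0], "turn": [0, 0, 0]}
    - {"translation": [-148, 0, 0], "turn": [0, 0, 0]}
    - {"translation": [-148, 0, 0], "turn": [0, 0, 0]}

```text
clock: 5.12
position: [0.4521, 0.2002, 0.1383]
ee_rot: [-3.128, 0.295, -0.003]
force: [-1.6, -2.8, 10.0]
width: 0.112
```

Emit:
jog_arm:
  commands:
    - {"translation": [0, 0, 0], "turn": [0, 0, 0]}
    - {"translation": [0, 0, 0], "turn": [0, 0, 0]}
    - {"translation": [0, 0, -30], "turn": [0, 0, 0]}
    - {"translation": [0, 0, -70], "turn": [0, 0, 0]}
    - {"translation": [0, 40, -110], "turn": [0, 0, 0]}
    - {"translation": [0, 80, -140], "turn": [0, 0, 0]}
    - {"translation": [0, 120, -150], "turn": [0, 0, 0]}
    - {"translation": [0, 160, -150], "turn": [0, 0, 0]}
    - {"translation": [0, 190, -150], "turn": [0, 0, 0]}
    - {"translation": [0, 190, -150], "turn": [0, 0, 0]}
  claw: 0.55

```text
clock: 5.95
position: [0.4153, 0.0066, 0.2874]
ee_rot: [3.123, -0.308, 0.001]
force: [-0.3, -0.8, -0.2]
width: 0.224
```

Run:
```python
from h import *
s,m=st()
ims={}
for n in("top","scene"):
    ims[n]=arm.get_image(n);cv2.imwrite(f"pics/{n}2.png",ims[n])
    for q in("cab_drawer0_handle","ladle","ladle_grip","ladle_crook","carousel_axis","free_hook"):
        for d in arm.landmark_of(n,q):
            z={"cab_drawer0_handle":.146,"ladle":.026,"ladle_grip":.132,"ladle_crook":.1605}.get(q,.2)
            print(n,q,np.round(d["at"],1),round(d["confidence"],2),onz(n,d["at"],z).round(4))
c=np.zeros((600,800,3),np.uint8)
c[:]=np.hstack([cv2.resize(ims["top"][80:330,180:347],(400,600)),cv2.resize(ims["scene"][180:420,240:400],(400,600))])
cv2.imwrite("pics/crop2.png",c)
```

```text
t 5.95 pos [0.4153 0.0066 0.2874] w 0.224 F [-0.3 -0.8 -0.2]
[[0.981, -0.196, 0.0], [-0.196, -0.981, -0.003], [0.001, 0.003, -1.0]]
top cab_drawer0_handle [226.1 302.9] 0.78 [0.4496 0.2137 0.146 ]
top ladle [241.  245.8] 0.66 [0.58   0.1983 0.026 ]
top ladle_grip [230.8 231. ] 0.81 [0.5994 0.2098 0.132 ]
top ladle_crook [234.8 237.8] 0.55 [0.5817 0.1979 0.1605]
top carousel_axis [433.6 244.3] 0.94 [ 0.5684 -0.2017  0.2   ]
top carousel_axis [491.7 337. ] 0.69 [ 0.3869 -0.313   0.2   ]
top free_hook [398.7 251.6] 0.73 [ 0.553  -0.1315  0.2   ]
top free_hook [502.7 361.7] 0.56 [ 0.3395 -0.3331  0.2   ]
scene cab_drawer0_handle [389.  279.2] 0.66 [0.4479 0.207  0.146 ]
scene cab_drawer0_handle [398.7 405.3] 0.63 [0.5005 0.5121 0.146 ]
scene ladle_grip [316.4 291. ] 0.57 [0.6055 0.2127 0.132 ]
scene ladle_crook [326.6 277. ] 0.8 [0.5825 0.2026 0.1605]
scene carousel_axis [316.5 173.8] 0.92 [ 0.5676 -0.195   0.2   ]
scene carousel_axis [368.9 164.8] 0.74 [ 0.4124 -0.2344  0.2   ]
scene free_hook [384.3 164.4] 0.96 [ 0.3678 -0.2321  0.2   ]
scene free_hook [322.8 186. ] 0.89 [ 0.5573 -0.1232  0.2   ]
```

View pics/crop2.png

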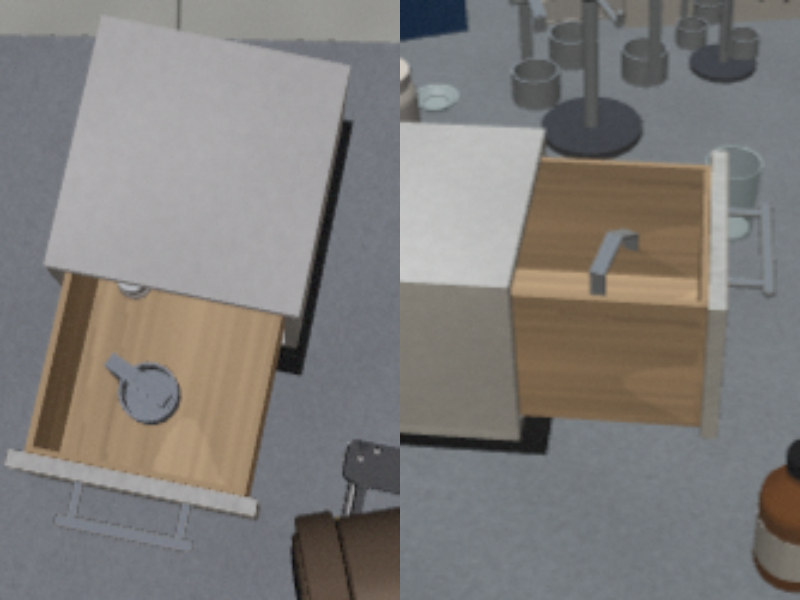

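The drawer is about 0.155 open. The ladle's cup is at crop (148,393), with its strip towards the back left (118,365). Next is the carousel: I go above the free hook's bar.

Emit:
jog_arm:
  commands:
    - {"translation": [162, 112, 18], "turn": [0, 0, -0.43]}
    - {"translation": [162, 112, 18], "turn": [0, 0, -0.43]}
    - {"translation": [162, 112, 18], "turn": [0, 0, -0.43]}
    - {"translation": [162, 112, 18], "turn": [0, 0, -0.43]}
    - {"translation": [162, 112, 18], "turn": [0, 0, -0.43]}
    - {"translation": [162, 112, 18], "turn": [0, 0, -0.43]}
    - {"translation": [162, 112, 18], "turn": [0, 0, -0.43]}
    - {"translation": [162, 112, 18], "turn": [0, 0, -0.43]}

```text
clock: 7.32
position: [0.5545, -0.1266, 0.2686]
ee_rot: [-3.118, -0.378, 0.001]
force: [-0.1, 0.9, -0.2]
width: 0.222
```

Run:
```python
from h import *
s,m=st()
im=arm.get_image("wrist");ci=cam("wrist")
for q in("free_hook","carousel_axis"):
  for d in arm.landmark_of("wrist",q):print(q,d["at"],d["confidence"],onz("wrist",d["at"],.2,ci).round(4))
cv2.imwrite("pics/w2.png",im)
```

```text
t 7.32 pos [ 0.5545 -0.1266  0.2686] w 0.222 F [-0.1  0.9 -0.2]
[[0.971, 0.239, -0.001], [0.239, -0.971, 0.001], [-0.001, -0.001, -1.0]]
free_hook [313.9, 259.0] 0.94 [ 0.5524 -0.1319  0.2   ]
carousel_axis [80.8, 401.1] 0.88 [ 0.4126 -0.28    0.2   ]
carousel_axis [316.6, 351.4] 0.83 [ 0.5705 -0.1981  0.2   ]
```

View pics/w2.png

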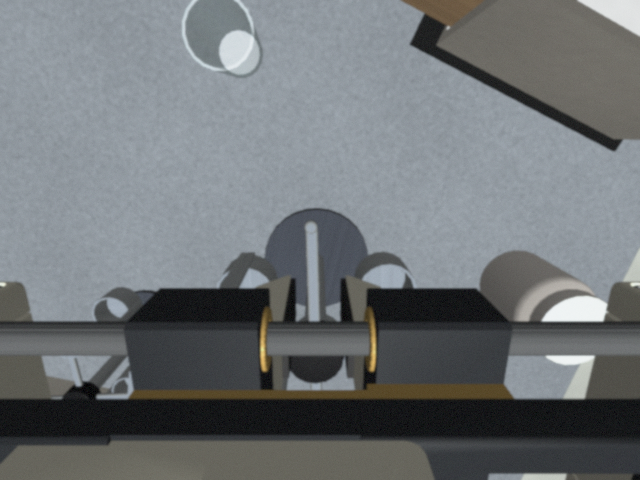

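The bar lies between the fingers, from tip (311,228) to hub (316,365). I'll lower and grip it lightly.

Emit:
jog_arm:
  commands:
    - {"translation": [-4, 6, 20], "turn": [0, 0, -0.013]}
    - {"translation": [-4, 6, 50], "turn": [0, 0, -0.013]}
    - {"translation": [-4, 6, 75], "turn": [0, 0, -0.013]}
    - {"translation": [-4, 6, 86], "turn": [0, 0, -0.013]}
    - {"translation": [-4, 6, 86], "turn": [0, 0, -0.013]}

```text
clock: 7.88
position: [0.5505, -0.1333, 0.1811]
ee_rot: [-3.115, -0.399, 0.006]
force: [0.3, -1.1, 0.9]
width: 0.224
```

Emit:
jog_arm:
  commands:
    - {"translation": [0, 0, 0], "turn": [0, 0, 0]}
    - {"translation": [0, 0, 0], "turn": [0, 0, 0]}
    - {"translation": [0, 0, 0], "turn": [0, 0, 0]}
    - {"translation": [0, 0, 0], "turn": [0, 0, 0]}
  claw: 1
  grip_force: 6

```text
clock: 8.22
position: [0.5533, -0.1338, 0.1847]
ee_rot: [3.116, 0.398, 0.004]
force: [-1.3, 1.9, 5.1]
width: 0.086
```

Run:
```python
from h import *
s,m=st()
a=np.array([.5695,-.1985]);v=s["position"][:2]-a
print("r",np.hypot(*v),"ang",np.degrees(np.arctan2(v[1],v[0])),"toolyaw",np.degrees(np.arctan2(m[1,0],m[0,0])))
tot=np.radians(180)-np.arctan2(v[1],v[0])
for k in range(1,12):
    th=min(k*.118,tot);r=R.from_euler("z",th).as_matrix()[:2,:2]
    print((m.T@np.r_[a+r@v-s["position"][:2],0]*1000).round(1),round(-th,3))
```

```text
t 8.22 pos [ 0.5533 -0.1338  0.1847] w 0.086 F [-1.3  1.9  5.1]
[[0.968, 0.251, 0.003], [0.251, -0.968, -0.0], [0.002, 0.001, -1.0]]
r 0.06664794187975209 ang 104.0439154172836 toolyaw 14.558375537984139
[-7.9  0.4 -0. ] -0.118
[-15.6   1.7  -0. ] -0.236
[-23.1   3.9  -0.1] -0.354
[-30.4   7.   -0.1] -0.472
[-37.2  10.9  -0.1] -0.59
[-43.5  15.6  -0.1] -0.708
[-49.2  21.   -0.1] -0.826
[-54.2  27.1  -0.1] -0.944
[-58.5  33.7  -0.1] -1.062
[-62.   40.7  -0.1] -1.18
[-64.6  48.1  -0.1] -1.298
```

Emit:
jog_arm:
  commands:
    - {"translation": [-7.9, 0.4, 0], "turn": [0, 0, -0.118]}
    - {"translation": [-15.6, 1.7, 0], "turn": [0, 0, -0.236]}
    - {"translation": [-23.1, 3.9, 0], "turn": [0, 0, -0.354]}
    - {"translation": [-30.4, 7, 0], "turn": [0, 0, -0.472]}
    - {"translation": [-37.2, 10.9, 0], "turn": [0, 0, -0.59]}
    - {"translation": [-43.5, 15.6, 0], "turn": [0, 0, -0.708]}
    - {"translation": [-49.2, 21, 0], "turn": [0, 0, -0.826]}
    - {"translation": [-54.2, 27.1, 0], "turn": [0, 0, -0.944]}
    - {"translation": [-58.5, 33.7, 0], "turn": [0, 0, -1.062]}
    - {"translation": [-62, 40.7, 0], "turn": [0, 0, -1.18]}
    - {"translation": [-64.6, 48.1, 0], "turn": [0, 0, -1.298]}
    - {"translation": [-65, 49.6, 0], "turn": [0, 0, -1.32]}

```text
clock: 9.22
position: [0.5027, -0.2003, 0.1845]
ee_rot: [2.21, 2.229, 0.001]
force: [-0.8, 1.1, 8.9]
width: 0.08
```

Emit:
jog_arm:
  commands:
    - {"translation": [0, 0, 0], "turn": [0, 0, 0]}
    - {"translation": [0, 0, 0], "turn": [0, 0, 0]}
    - {"translation": [0, 0, 0], "turn": [0, 0, 0]}

```text
clock: 9.47
position: [0.5027, -0.1992, 0.1845]
ee_rot: [2.217, 2.222, 0.001]
force: [-2.3, -1.5, 6.6]
width: 0.08
```

Run:
```python
from h import *
s,m=st();print(s["joints"].round(2))
for n in("wrist","top","scene"):
  im=arm.get_image(n);ci=cam(n);cv2.imwrite(f"pics/{n}3.png",im)
  for q in("free_hook","carousel_axis"):
    for d in arm.landmark_of(n,q):print(n,q,np.round(d["at"],1),round(d["confidence"],2),onz(n,d["at"],.2,ci).round(4))
```

```text
t 9.47 pos [ 0.5027 -0.1992  0.1845] w 0.08 F [-2.3 -1.5  6.6]
[[-0.002, 1.0, 0.002], [1.0, 0.002, -0.002], [-0.002, 0.002, -1.0]]
[ 0.8   0.43 -0.7   1.79  0.32  1.03  1.55]
wrist free_hook [316.7 308.6] 0.87 [ 0.4997 -0.1992  0.2   ]
wrist carousel_axis [35.3 32.4] 0.71 [ 0.3947 -0.2964  0.2   ]
top carousel_axis [435.4 241.7] 0.69 [ 0.5737 -0.2054  0.2   ]
scene free_hook [386.1 168.8] 0.84 [ 0.3687 -0.204   0.2   ]
scene free_hook [337.9 172.2] 0.7 [ 0.5072 -0.1981  0.2   ]
scene carousel_axis [364.9 165.9] 0.8 [ 0.4251 -0.2287  0.2   ]
scene carousel_axis [314.9 171.3] 0.75 [ 0.5707 -0.2106  0.2   ]
```

Emit:
jog_arm:
  commands:
    - {"translation": [0, 0, 0], "turn": [0, 0, 0]}
    - {"translation": [0, 0, 0], "turn": [0, 0, 0]}
    - {"translation": [0, 0, 0], "turn": [0, 0, 0]}
    - {"translation": [0, 0, -40], "turn": [0, 0, 0]}
    - {"translation": [0, 0, -80], "turn": [0, 0, 0]}
    - {"translation": [0, 0, -120], "turn": [0, 0, 0]}
    - {"translation": [40, 10, -130], "turn": [0, 0, 0.12]}
    - {"translation": [80, 20, -130], "turn": [0, 0, 0.24]}
    - {"translation": [120, 30, -130], "turn": [0, 0, 0.36]}
    - {"translation": [160, 40, -130], "turn": [0, 0, 0.48]}
    - {"translation": [200, 50, -130], "turn": [0, 0, 0.6]}
    - {"translation": [240, 60, -130], "turn": [0, 0, 0.72]}
  claw: 0.55

```text
clock: 10.92
position: [0.5578, 0.0291, 0.3131]
ee_rot: [2.845, 1.332, 0.0]
force: [0.8, -0.2, 0.4]
width: 0.226
```

Run:
```python
from h import *
s,m=st()
print(delta([.602,.211,.30],m,s["position"]))
for n in("top","scene"):
  im=arm.get_image(n);ci=cam(n);cv2.imwrite(f"pics/{n}4.png",im)
  for q in("free_hook","carousel_axis"):
    for d in arm.landmark_of(n,q):print(n,q,np.round(d["at"],1),round(d["confidence"],2),onz(n,d["at"],.2,ci).round(4))
```

```text
t 10.92 pos [0.5578 0.0291 0.3131] w 0.226 F [ 0.8 -0.2  0.4]
[[0.64, 0.768, 0.0], [0.768, -0.64, -0.0], [-0.0, 0.0, -1.0]]
[168.1 -82.5  13. ]
top free_hook [431.8 276.8] 0.79 [ 0.5036 -0.1969  0.2   ]
top free_hook [502.6 360.5] 0.73 [ 0.3418 -0.333   0.2   ]
top carousel_axis [494.3 338.9] 0.9 [ 0.3833 -0.318   0.2   ]
top carousel_axis [435.3 244.6] 0.63 [ 0.5679 -0.2051  0.2   ]
scene free_hook [341.7 170. ] 0.87 [ 0.4948 -0.2104  0.2   ]
scene free_hook [385.4 165.6] 0.7 [ 0.3664 -0.2241  0.2   ]
scene carousel_axis [316.5 172.1] 0.94 [ 0.5667 -0.2053  0.2   ]
scene carousel_axis [370.4 165.2] 0.81 [ 0.4086 -0.2314  0.2   ]
scene carousel_axis [316.6 289.8] 0.51 [0.6108 0.2846 0.2   ]
scene carousel_axis [372.5 272.4] 0.25 [0.4945 0.2446 0.2   ]
```

Emit:
jog_arm:
  commands:
    - {"translation": [40, -29, 13], "turn": [0, 0, 0.12]}
    - {"translation": [80, -58, 13], "turn": [0, 0, 0.24]}
    - {"translation": [119, -87, 13], "turn": [0, 0, 0.36]}
    - {"translation": [119, -87, 13], "turn": [0, 0, 0.48]}
    - {"translation": [119, -87, 13], "turn": [0, 0, 0.6]}
    - {"translation": [119, -87, 13], "turn": [0, 0, 0.72]}
    - {"translation": [119, -87, 13], "turn": [0, 0, 0.84]}
    - {"translation": [119, -87, 13], "turn": [0, 0, 0.96]}
    - {"translation": [119, -87, 13], "turn": [0, 0, 1.08]}
    - {"translation": [119, -87, 13], "turn": [0, 0, 1.2]}
    - {"translation": [119, -87, 13], "turn": [0, 0, 1.32]}
    - {"translation": [119, -87, 13], "turn": [0, 0, 1.44]}

```text
clock: 12.22
position: [0.5667, 0.1723, 0.2999]
ee_rot: [3.016, -0.877, 0.0]
force: [-0.8, -0.1, -0.5]
width: 0.225
```

Emit:
jog_arm:
  commands:
    - {"translation": [0, 0, 0], "turn": [0, 0, 0.11]}
    - {"translation": [0, 0, 0], "turn": [0, 0, 0.22]}
    - {"translation": [0, 0, 0], "turn": [0, 0, 0.22]}
    - {"translation": [0, 0, 0], "turn": [0, 0, 0.22]}

```text
clock: 12.55
position: [0.5665, 0.173, 0.3]
ee_rot: [2.907, -1.189, 0.0]
force: [0.8, -0.1, -0.1]
width: 0.228
```

Run:
```python
from h import *
s,m=st();print(s["joints"].round(2))
im=arm.get_image("wrist");ci=cam("wrist");cv2.imwrite("pics/w5.png",im)
for q,z in(("ladle",.026),("ladle_grip",.132),("ladle_crook",.1605)):
  for d in arm.landmark_of("wrist",q):print(q,np.round(d["at"],1),round(d["confidence"],2),onz("wrist",d["at"],z,ci).round(4))
```

```text
t 12.55 pos [0.5665 0.173  0.3   ] w 0.228 F [ 0.8 -0.1 -0.1]
[[0.714, -0.701, 0.0], [-0.701, -0.714, -0.001], [0.0, 0.0, -1.0]]
[-0.13  0.36 -0.36  1.52  0.13  1.28 -1.28]
ladle [316.  174.4] 0.9 [0.5816 0.1929 0.026 ]
ladle_crook [311.5 187.8] 0.83 [0.5829 0.1986 0.1605]
```

View pics/w5.png

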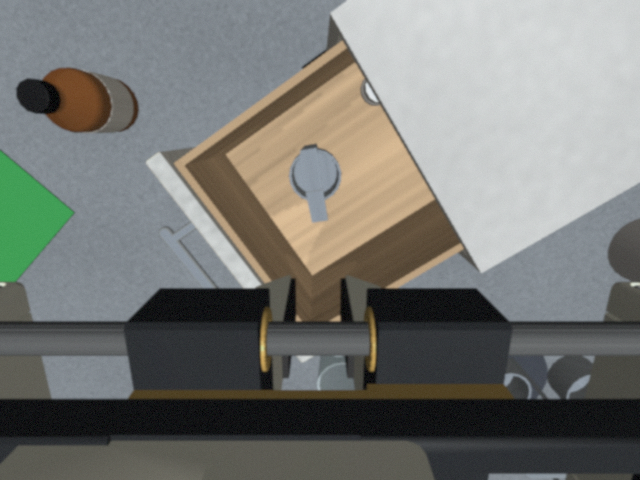

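Run:
```python
from h import *
# ladle points: strip bottom,top, peak, lip end
P=np.array([[0,30,38],[0,30,119],[0,0,139],[0,-25,103]])/1000
W=np.array([[-7,30,119],[7,30,119],[7,0,139],[7,-25,103],[-7,-25,103],[-7,0,139]])/1000
cw=cam("wrist");ct=cam("top")
for yd in (45,225):
  # strip direction (ladle y) world angle yd
  Rz=R.from_euler("z",yd-90,degrees=True);o=np.array([.583,.1985,.026])
  for n,c in(("wrist",cw),("top",ct)):print(yd,n,proj(n,Rz.apply(P)+o,c).round(0).tolist())
iw=cv2.imread("pics/w5.png")[120:250,240:400];it=arm.get_image("top")
cv2.imwrite("pics/top5.png",it);it0=cv2.imread("pics/top2.png")[200:280,195:295]
cv2.imwrite("pics/crop5.png",np.vstack([cv2.resize(iw,(480,300) if 0 else (369,300)),cv2.resize(it0,(369,295))]) if 0 else np.hstack([cv2.resize(iw,(400,325)),cv2.resize(it0,(400,325))]))
```

```text
45 wrist [[314.0, 145.0], [313.0, 149.0], [312.0, 189.0], [313.0, 210.0]]
45 top [[230.0, 233.0], [225.0, 228.0], [234.0, 237.0], [244.0, 247.0]]
225 wrist [[314.0, 202.0], [313.0, 220.0], [312.0, 189.0], [313.0, 154.0]]
225 top [[249.0, 252.0], [245.0, 248.0], [234.0, 237.0], [228.0, 231.0]]
```

View pics/crop5.png

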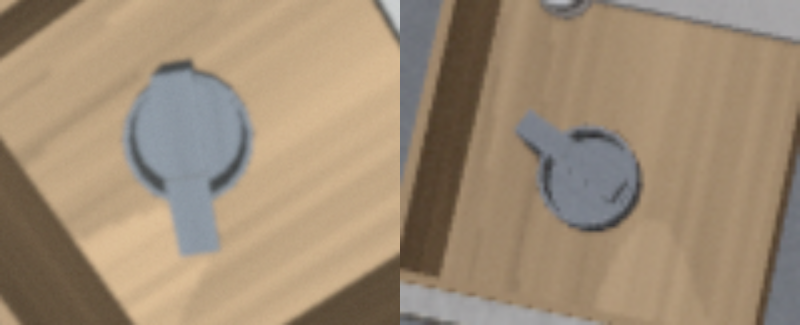

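Run:
```python
from h import *
from scipy.optimize import least_squares
cw=cam("wrist");ct=cam("top");cs=cam("scene")
print("cup rim", onz("wrist",(315,174.5),.064,cw),onz("top",(242.5,244.5),.064,ct))
f=lambda x,y:(240+(x-400)*.4,180+y*.4)
obs45=[("w",(0,30,119),(309.5,148)),("w",(0,0,139),(316,192)),("w",(0,-25,103),(320,220.5)),("w",(0,0,38),(315,174.5)),("t",(0,30,119),(226.5,230)),("t",(0,0,38),(242.5,244.5)),("s",(0,30,119),f(597,268)),("s",(0,0,139),f(618,233))]
obs225=[("w",(0,-25,103),(309.5,148)),("w",(0,0,139),(316,192)),("w",(0,30,119),(320,220.5)),("w",(0,0,38),(315,174.5)),("t",(0,-25,103),(226.5,230)),("t",(0,0,38),(242.5,244.5)),("s",(0,-25,103),f(597,292)),("s",(0,0,139),f(618,233))]
C=dict(w=cw,t=ct,s=cs)
for nm,obs,y0 in(("45",obs45,45),("225",obs225,225)):
  def res(p):
    Rz=R.from_euler("z",p[2]-90,degrees=True)
    return np.concatenate([proj("",Rz.apply(np.array(q)/1000)+[p[0],p[1],.026],C[n])-o for n,q,o in obs])
  r=least_squares(res,[.582,.195,y0],x_scale=[.01,.01,10]);print(nm,r.x,r.cost);print(r.fun.reshape(-1,2).round(1).tolist())
```

```text
cup rim [0.58382356 0.19759976 0.064     ] [0.5787856  0.19127495 0.064     ]
45 [ 0.58255771  0.19504887 53.03734105] 47.99585761159824
[[1.0, 5.1], [-0.8, 0.8], [-0.9, -7.2], [0.8, 2.6], [-0.9, -0.5], [-1.7, -1.7], [0.1, 1.0], [-1.0, -0.1]]
225 [5.84487244e-01 1.97774960e-01 2.33917514e+02] 41.99690792085519
[[1.1, 5.9], [-1.5, -3.3], [-0.1, -1.3], [0.3, -0.6], [0.5, 1.2], [-2.9, -2.6], [0.8, -3.3], [-1.8, 0.8]]
```

Run:
```python
import cv2,numpy as np
s=cv2.imread("pics/scene2.png")[255:315,290:350];w=cv2.imread("pics/w5.png")[135:230,280:350];t=cv2.imread("pics/top4.png")[190:310,380:480]
cv2.imwrite("pics/crop6.png",np.hstack([cv2.resize(s,(300,300),interpolation=2),cv2.resize(w,(220,300),interpolation=2),cv2.resize(t,(250,300),interpolation=2)]))
```

```text
(no output)
```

View pics/crop6.png

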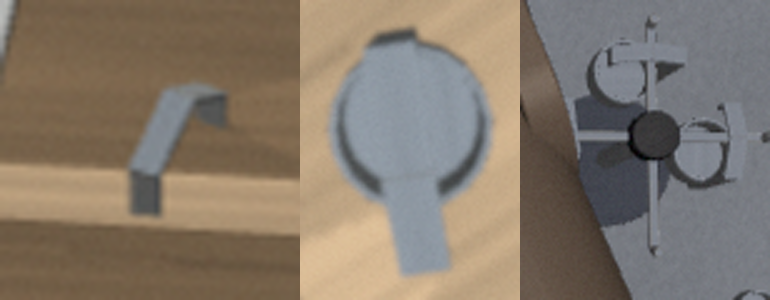

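The ladle's strip is on the far-left side: the scene crop shows the kink at (145,175), and the wrist crop shows the dark outer face at (395,38). The strip's direction is about 53°. The top crop shows the empty hook pointing straight to the front, with its end at (655,250) and the hub at (655,135). I'll move above the grip point.

Emit:
jog_arm:
  commands:
    - {"translation": [-4, -28, 20], "turn": [0, 0, -0.06]}
    - {"translation": [-8, -57, 50], "turn": [0, 0, -0.13]}
    - {"translation": [-8, -57, 80], "turn": [0, 0, -0.13]}
    - {"translation": [-8, -57, 95], "turn": [0, 0, -0.13]}
    - {"translation": [-8, -57, 95], "turn": [0, 0, -0.13]}
    - {"translation": [-8, -57, 95], "turn": [0, 0, -0.13]}
  claw: 0.4

```text
clock: 13.3
position: [0.6002, 0.2205, 0.2046]
ee_rot: [2.978, -0.999, -0.002]
force: [-0.7, 1.0, 0.7]
width: 0.302
```

Run:
```python
from h import *
s,m=st()
im=arm.get_image("wrist");ci=cam("wrist");cv2.imwrite("pics/w6.png",im)
for q,z in(("ladle",.026),("ladle_grip",.132),("ladle_crook",.1605)):
  for d in arm.landmark_of("wrist",q):
    X=onz("wrist",d["at"],z,ci);print(q,np.round(d["at"],1),round(d["confidence"],2),X.round(4),delta(X,m,s["position"]))
cv2.imwrite("pics/w6c.png",cv2.resize(im[180:420,200:440],(600,600)))
```

```text
t 13.3 pos [0.6002 0.2205 0.2046] w 0.302 F [-0.7  1.   0.7]
[[0.798, -0.603, -0.002], [-0.603, -0.798, -0.001], [-0.001, 0.001, -1.0]]
ladle [320.1 245.1] 0.75 [0.5831 0.1951 0.026 ] [  1.9  30.4 178.6]
ladle_grip [319.7 251. ] 0.55 [0.6   0.219 0.132] [ 0.8  1.3 72.6]
ladle_crook [323.9 309.8] 0.9 [0.5849 0.1951 0.1605] [ 3.2 29.4 44.1]
```

View pics/w6c.png

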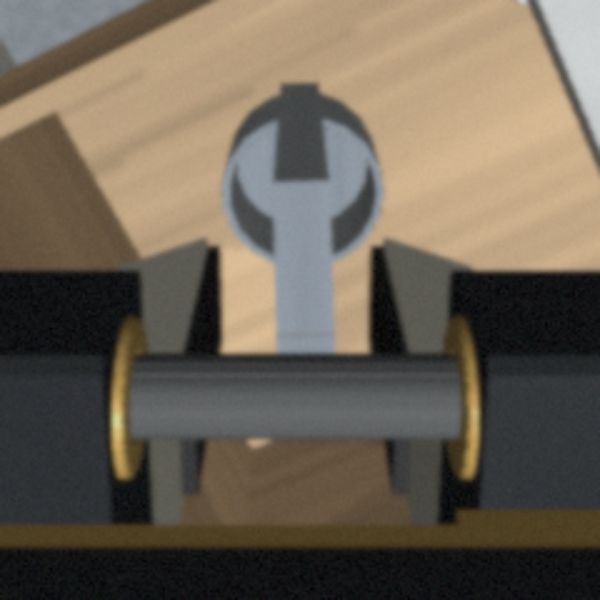

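The strip is centred between the fingers: dark outer face at crop (300,130), slope at (303,270). I'll descend and grip.

Emit:
jog_arm:
  commands:
    - {"translation": [2, 1, 15], "turn": [0, 0, 0]}
    - {"translation": [2, 1, 40], "turn": [0, 0, 0]}
    - {"translation": [2, 1, 60], "turn": [0, 0, 0]}
    - {"translation": [2, 1, 72], "turn": [0, 0, 0]}
    - {"translation": [2, 1, 78], "turn": [0, 0, 0]}
    - {"translation": [2, 1, 78], "turn": [0, 0, 0]}
    - {"translation": [2, 1, 78], "turn": [0, 0, 0]}

```text
clock: 14.08
position: [0.602, 0.2191, 0.128]
ee_rot: [-2.977, 1.0, -0.002]
force: [-0.4, 0.1, 0.3]
width: 0.302
```

Emit:
jog_arm:
  commands:
    - {"translation": [0, 0, 0], "turn": [0, 0, 0]}
    - {"translation": [0, 0, 0], "turn": [0, 0, 0]}
    - {"translation": [0, 0, 0], "turn": [0, 0, 0]}
    - {"translation": [0, 0, 0], "turn": [0, 0, 0]}
    - {"translation": [0, 0, 0], "turn": [0, 0, 0]}
  claw: 1
  grip_force: 25

```text
clock: 14.5
position: [0.6021, 0.2192, 0.1279]
ee_rot: [-2.977, 1.0, -0.002]
force: [0.8, 0.4, 3.4]
width: 0.145
```

Emit:
jog_arm:
  commands:
    - {"translation": [0, 0, -12], "turn": [0, 0, 0]}
    - {"translation": [0, 0, -36], "turn": [0, 0, 0]}
    - {"translation": [0, 0, -64], "turn": [0, 0, 0]}
    - {"translation": [0, 0, -94], "turn": [0, 0, 0]}
    - {"translation": [0, 0, -124], "turn": [0, 0, 0]}
    - {"translation": [0, 0, -154], "turn": [0, 0, 0]}
    - {"translation": [0, 0, -180], "turn": [0, 0, 0]}
    - {"translation": [0, 0, -190], "turn": [0, 0, 0]}
    - {"translation": [3, 12, -190], "turn": [0, 0, -0.02]}
    - {"translation": [9, 40, -190], "turn": [0, 0, -0.06]}
    - {"translation": [15, 70, -190], "turn": [0, 0, -0.11]}
    - {"translation": [21, 100, -190], "turn": [0, 0, -0.16]}

```text
clock: 15.5
position: [0.5567, 0.1255, 0.3163]
ee_rot: [3.049, -0.753, -0.002]
force: [0.3, -0.5, -0.3]
width: 0.145
```

Run:
```python
from h import *
s,m=st();print(np.arctan2(m[1,0],m[0,0]),delta([.42,-.1685,.318],m,s["position"]))
```

```text
t 15.5 pos [0.5567 0.1255 0.3163] w 0.145 F [ 0.3 -0.5 -0.3]
[[0.885, -0.466, -0.002], [-0.466, -0.885, -0.001], [-0.001, 0.001, -1.0]]
-0.48452216887931215 [ 16.  323.8  -1.4]
```

Emit:
jog_arm:
  commands:
    - {"translation": [2, 30, 0], "turn": [0, 0, -0.05]}
    - {"translation": [4, 62, 0], "turn": [0, 0, -0.1]}
    - {"translation": [6, 95, 0], "turn": [0, 0, -0.15]}
    - {"translation": [8, 130, 0], "turn": [0, 0, -0.2]}
    - {"translation": [10, 165, 0], "turn": [0, 0, -0.25]}
    - {"translation": [12, 200, 0], "turn": [0, 0, -0.3]}
    - {"translation": [14, 235, 0], "turn": [0, 0, -0.36]}
    - {"translation": [15, 270, 0], "turn": [0, 0, -0.42]}
    - {"translation": [16, 298, 0], "turn": [0, 0, -0.47]}
    - {"translation": [16, 314, 0], "turn": [0, 0, -0.484]}
    - {"translation": [16, 322, 0], "turn": [0, 0, -0.484]}
    - {"translation": [16, 322, 0], "turn": [0, 0, -0.484]}

```text
clock: 16.5
position: [0.42, -0.1669, 0.3168]
ee_rot: [3.141, -0.012, -0.001]
force: [-0.0, 0.3, 0.6]
width: 0.152
```

Run:
```python
from h import *
s,m=st();print(np.arctan2(m[1,0],m[0,0]),delta([.42,-.1685,.192],m,s["position"]))
for n in("wrist","top","scene"):
  im=arm.get_image(n);ci=cam(n);cv2.imwrite(f"pics/{n}7.png",im)
  for q in("free_hook","carousel_axis","ladle_crook"):
    for d in arm.landmark_of(n,q):
      z=.2 if q!="ladle_crook" else s["position"][2]-.102+.1345
      print(n,q,np.round(d["at"],1),round(d["confidence"],2),onz(n,d["at"],z,ci).round(4))
```

```text
t 16.5 pos [ 0.42   -0.1669  0.3168] w 0.152 F [-0.   0.3  0.6]
[[1.0, -0.008, -0.001], [-0.008, -1.0, -0.0], [-0.001, 0.0, -1.0]]
-0.007535202050940638 [  0.2   1.6 124.8]
wrist free_hook [420.  267.8] 0.75 [ 0.5007 -0.1956  0.2   ]
wrist free_hook [335.4  43.2] 0.65 [ 0.4326 -0.0343  0.2   ]
wrist carousel_axis [507.5 271.1] 0.73 [ 0.5704 -0.1988  0.2   ]
wrist carousel_axis [282.3 371.6] 0.62 [ 0.3884 -0.2907  0.2   ]
wrist carousel_axis [319.3 401.4] 0.6 [ 0.4203 -0.3217  0.2   ]
wrist ladle_crook [320.  400.1] 0.61 [ 0.4207 -0.195   0.3493]
wrist ladle_crook [506.  271.7] 0.26 [ 0.4884 -0.1398  0.3493]
top free_hook [430.4 277.3] 0.87 [ 0.5026 -0.1941  0.2   ]
top carousel_axis [433.  242.4] 0.64 [ 0.5723 -0.2005  0.2   ]
scene free_hook [339.9 173.6] 0.97 [ 0.5027 -0.189   0.2   ]
scene free_hook [387.6 168.3] 0.63 [ 0.3638 -0.2066  0.2   ]
scene carousel_axis [369.3 165.8] 0.68 [ 0.4125 -0.228   0.2   ]
scene carousel_axis [313.  230.5] 0.68 [0.6008 0.0831 0.2   ]
scene carousel_axis [317.5 174.9] 0.58 [ 0.5654 -0.1881  0.2   ]
scene ladle_crook [372.8 120.8] 0.88 [ 0.4198 -0.1857  0.3493]
```

Emit:
jog_arm:
  commands:
    - {"translation": [0, 0, 20], "turn": [0, 0, -0.007]}
    - {"translation": [0, 0, 50], "turn": [0, 0, -0.007]}
    - {"translation": [0, 0, 80], "turn": [0, 0, -0.007]}
    - {"translation": [0, 0, 105], "turn": [0, 0, -0.007]}
    - {"translation": [0, 0, 118], "turn": [0, 0, -0.007]}
    - {"translation": [0, 0, 123], "turn": [0, 0, -0.007]}
    - {"translation": [0, 0, 123], "turn": [0, 0, -0.007]}
    - {"translation": [0, 0, 123], "turn": [0, 0, -0.007]}

```text
clock: 17.77
position: [0.4215, -0.1656, 0.1946]
ee_rot: [3.141, 0.005, 0.001]
force: [-0.5, 0.3, -0.9]
width: 0.146
```

Run:
```python
from h import *
s,m=st();p=s["position"]
im=arm.get_image("scene");ci=cam("scene");iw=arm.get_image("wrist")
print("pred crook",proj("scene",[p[0],p[1]-.03,p[2]+.0325],ci),"tip top",proj("scene",[.4815,-.197,.214],ci),"bar",proj("scene",[.5,-.197,.2],ci))
for q in("ladle_crook","free_hook"):
  for d in arm.landmark_of("scene",q):print(q,d["at"],d["confidence"])
c=np.hstack([cv2.resize(im[130:230,290:420],(520,400),interpolation=2),cv2.resize(iw[220:480,240:580],(280,214)).repeat(1,0) if 0 else cv2.resize(iw[220:440,380:540],(280,400))])
cv2.imwrite("pics/crop8.png",c)
```

```text
t 17.77 pos [ 0.4215 -0.1656  0.1946] w 0.146 F [-0.5  0.3 -0.9]
[[1.0, 0.003, 0.001], [0.003, -1.0, -0.0], [0.001, 0.0, -1.0]]
pred crook [368.78756575 162.22841757] tip top [347.17585127 167.37481371] bar [340.488001   172.24873881]
ladle_crook [369.8, 165.5] 0.94
ladle_crook [387.6, 278.1] 0.63
ladle_crook [395.6, 405.0] 0.2
free_hook [386.3, 165.0] 0.65
free_hook [341.6, 171.8] 0.55
```

View pics/crop8.png

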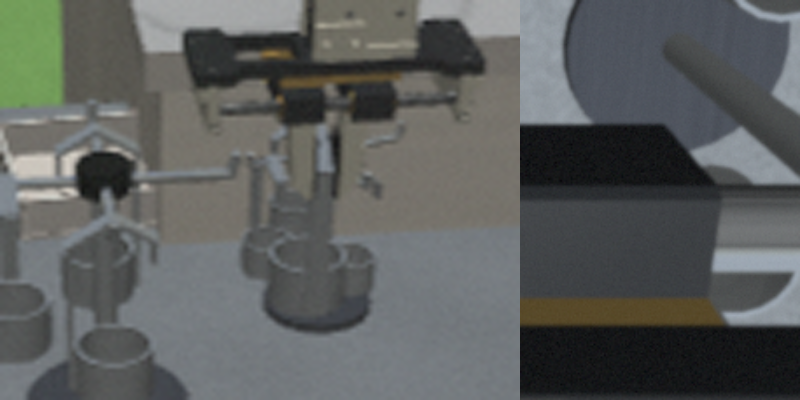

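The held ladle's cup is upright at crop (305,285). The empty hook points at it, with its tip at crop (235,170). I'll thread it on.

Emit:
jog_arm:
  commands:
    - {"translation": [0, 1.5, -4], "turn": [0, 0, 0]}
    - {"translation": [12, 1.5, -4], "turn": [0, 0, 0]}
    - {"translation": [26, 1.5, -4], "turn": [0, 0, 0]}
    - {"translation": [40, 1.5, -4], "turn": [0, 0, 0]}
    - {"translation": [54, 1.5, -4], "turn": [0, 0, 0]}
    - {"translation": [67, 1.5, -4], "turn": [0, 0, 0]}
    - {"translation": [77, 1.5, -4], "turn": [0, 0, 0]}
    - {"translation": [80, 1.5, -4], "turn": [0, 0, 0]}
    - {"translation": [80, 1.5, -4], "turn": [0, 0, 0]}
    - {"translation": [80, 1.5, -4], "turn": [0, 0, 0]}

```text
clock: 18.8
position: [0.5007, -0.1668, 0.1979]
ee_rot: [-3.142, -0.005, 0.001]
force: [0.1, 0.1, -0.5]
width: 0.145
```

Run:
```python
from h import *
s,m=st();p=s["position"]
im=arm.get_image("scene");ci=cam("scene");arm.get_image("top")
print("pred crook",proj("scene",[p[0],p[1]-.03,p[2]+.0325],ci))
for n in("scene","top"):
 for q in("ladle_crook","free_hook","carousel_axis"):
  for d in arm.landmark_of(n,q):print(n,q,np.round(d["at"],1),d["confidence"],onz(n,d["at"],.23 if q[0]=='l' else .2).round(3))
cv2.imwrite("pics/scene9.png",im)
```

```text
t 18.8 pos [ 0.5007 -0.1668  0.1979] w 0.145 F [ 0.1  0.1 -0.5]
[[1.0, 0.003, -0.001], [0.003, -1.0, 0.0], [-0.001, -0.0, -1.0]]
pred crook [340.45213383 162.34810409]
scene ladle_crook [341.4 164.3] 0.76 [ 0.5   -0.185  0.23 ]
scene free_hook [339.5 173.4] 0.96 [ 0.504 -0.19   0.2  ]
scene free_hook [384.  165.5] 0.95 [ 0.37  -0.225  0.2  ]
scene free_hook [387.5 280.1] 0.27 [0.47  0.271 0.2  ]
scene carousel_axis [315.3 172.4] 0.89 [ 0.57  -0.204  0.2  ]
scene carousel_axis [370.5 163.9] 0.72 [ 0.407 -0.24   0.2  ]
top free_hook [145.2 294.3] 0.38 [0.464 0.364 0.2  ]
top carousel_axis [431.9 241.4] 0.87 [ 0.574 -0.198  0.2  ]
```

Emit:
jog_arm:
  commands:
    - {"translation": [0, 0, 8], "turn": [0, 0, 0]}
    - {"translation": [0, 0, 16], "turn": [0, 0, 0]}
    - {"translation": [0, 0, 23], "turn": [0, 0, 0]}
    - {"translation": [0, 0, 26], "turn": [0, 0, 0]}
    - {"translation": [0, 0, 27], "turn": [0, 0, 0]}
    - {"translation": [0, 0, 27], "turn": [0, 0, 0]}

```text
clock: 19.7
position: [0.5008, -0.1667, 0.1704]
ee_rot: [-3.141, -0.005, 0.001]
force: [0.8, -0.5, -1.0]
width: 0.145
```

Emit:
jog_arm:
  commands:
    - {"translation": [0, 0, 1], "turn": [0, 0, 0]}
    - {"translation": [0, 0, 2], "turn": [0, 0, 0]}
    - {"translation": [0, 0, 3], "turn": [0, 0, 0]}
    - {"translation": [0, 0, 3], "turn": [0, 0, 0]}

```text
clock: 20.03
position: [0.5016, -0.1671, 0.1687]
ee_rot: [3.141, 0.005, 0.002]
force: [-1.2, -0.5, 4.9]
width: 0.146
```

Emit:
jog_arm:
  commands:
    - {"translation": [0, 0, 0], "turn": [0, 0, 0]}
    - {"translation": [0, 0, 0], "turn": [0, 0, 0]}
    - {"translation": [0, 0, 0], "turn": [0, 0, 0]}
    - {"translation": [0, 0, 0], "turn": [0, 0, 0]}
    - {"translation": [0, 0, 0], "turn": [0, 0, 0]}
    - {"translation": [0, 0, 0], "turn": [0, 0, 0]}
  claw: 0.4

```text
clock: 20.53
position: [0.501, -0.1668, 0.1679]
ee_rot: [-3.142, -0.005, 0.0]
force: [-0.6, 0.2, -0.7]
width: 0.3
```

Run:
```python
from h import *
s,m=st();p=s["position"]
im=arm.get_image("scene");iw=arm.get_image("wrist")
for n in("scene","wrist"):
 for q in("ladle_crook","ladle_grip","ladle"):
  for d in arm.landmark_of(n,q)[:2]:print(n,q,np.round(d["at"],1),round(d["confidence"],2),onz(n,d["at"],{"ladle_crook":.2,"ladle_grip":.171,"ladle":.065}[q]).round(3))
c=np.hstack([cv2.resize(im[130:250,280:380],(400,480),interpolation=2),cv2.resize(iw[200:440,220:420],(400,480))])
cv2.imwrite("pics/crop10.png",c)
```

```text
t 20.53 pos [ 0.501  -0.1668  0.1679] w 0.3 F [-0.6  0.2 -0.7]
[[1.0, 0.003, -0.0], [0.003, -1.0, 0.0], [-0.0, -0.0, -1.0]]
scene ladle_crook [342.1 175.5] 0.84 [ 0.498 -0.177  0.2  ]
scene ladle_crook [340.7 184. ] 0.62 [ 0.509 -0.129  0.2  ]
scene ladle_grip [337.9 186.4] 0.78 [ 0.51  -0.169  0.171]
scene ladle [338.4 211.7] 0.79 [ 0.502 -0.206  0.065]
scene ladle [398.1 402.3] 0.66 [0.479 0.453 0.065]
wrist ladle_crook [321.7 401.2] 0.71 [ 0.502 -0.197  0.2  ]
wrist ladle_grip [319.4 306. ] 0.68 [ 0.501 -0.169  0.171]
wrist ladle [323.4 286.6] 0.94 [ 0.505 -0.207  0.065]
```

View pics/crop10.png

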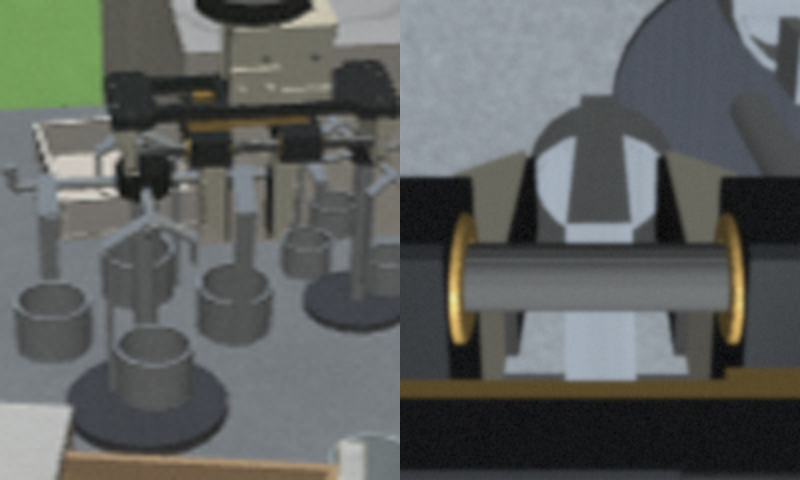

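The fingers are open and the ladle hangs on the hook at (235,300), upright, with its strip centred between the fingers. I'll retract straight up.

Emit:
jog_arm:
  commands:
    - {"translation": [0, 0, -6], "turn": [0, 0, 0]}
    - {"translation": [0, 0, -16], "turn": [0, 0, 0]}
    - {"translation": [0, 0, -30], "turn": [0, 0, 0]}
    - {"translation": [0, 0, -50], "turn": [0, 0, 0]}
    - {"translation": [0, 0, -80], "turn": [0, 0, 0]}
    - {"translation": [0, 0, -120], "turn": [0, 0, 0]}
    - {"translation": [-30, 0, -150], "turn": [0, 0, 0]}
    - {"translation": [-60, -30, -170], "turn": [0, 0, 0]}
    - {"translation": [-90, -60, -180], "turn": [0, 0, 0]}
    - {"translation": [-110, -90, -180], "turn": [0, 0, 0]}
    - {"translation": [-110, -120, -180], "turn": [0, 0, 0]}
    - {"translation": [-110, -120, -180], "turn": [0, 0, 0]}

```text
clock: 21.93
position: [0.3896, -0.0413, 0.3501]
ee_rot: [-3.141, -0.015, -0.006]
force: [0.7, 0.0, 1.5]
width: 0.299
```

Run:
```python
from h import *
s,m=st()
im={n:arm.get_image(n) for n in("scene","top")}
for n in im:
 for q in("ladle_crook","ladle_grip","ladle","free_hook","carousel_axis","beaker","amber","cab_drawer0_handle"):
  for d in arm.landmark_of(n,q)[:2]:print(n,q,np.round(d["at"],1),round(d["confidence"],2),onz(n,d["at"],{"ladle_crook":.2,"ladle_grip":.171,"ladle":.065,"beaker":0,"amber":0,"cab_drawer0_handle":.146}.get(q,.2)).round(3))
cv2.imwrite("pics/crop11.png",np.hstack([cv2.resize(im["scene"][130:430,230:430],(400,600)),cv2.resize(im["top"][180:480-180+60,340:480],(400,520)).copy() if 0 else cv2.resize(im["top"][180:360,360:480],(400,600))]))
```

```text
t 21.93 pos [ 0.3896 -0.0413  0.3501] w 0.299 F [0.7 0.  1.5]
[[1.0, 0.01, 0.004], [0.01, -1.0, 0.0], [0.004, -0.0, -1.0]]
scene ladle_crook [342.5 175.2] 0.75 [ 0.497 -0.179  0.2  ]
scene ladle_grip [342.6 184.4] 0.73 [ 0.496 -0.179  0.171]
scene ladle [337.7 213.4] 0.66 [ 0.506 -0.197  0.065]
scene ladle [340.9 186. ] 0.21 [ 0.474 -0.363  0.065]
scene free_hook [387.4 168. ] 0.56 [ 0.364 -0.209  0.2  ]
scene carousel_axis [316.1 171.6] 0.97 [ 0.568 -0.208  0.2  ]
scene carousel_axis [369.9 166.7] 0.66 [ 0.412 -0.222  0.2  ]
scene beaker [373.3 273.9] 0.94 [0.435 0.014 0.   ]
scene amber [397.2 407. ] 0.84 [0.467 0.42  0.   ]
scene amber [317.5 231. ] 0.32 [ 0.566 -0.205  0.   ]
scene cab_drawer0_handle [388.2 278. ] 0.56 [0.449 0.203 0.146]
top ladle_crook [429.1 279.8] 0.71 [ 0.498 -0.191  0.2  ]
top ladle_grip [417.3 276.2] 0.75 [ 0.506 -0.174  0.171]
top ladle [422.2 281.4] 0.56 [ 0.501 -0.207  0.065]
top free_hook [432.8 278.7] 0.97 [ 0.5   -0.199  0.2  ]
top free_hook [502. 363.] 0.72 [ 0.337 -0.332  0.2  ]
top carousel_axis [494.1 337.2] 0.84 [ 0.387 -0.318  0.2  ]
top carousel_axis [145.7 296.5] 0.73 [0.46  0.363 0.2  ]
top beaker [327.5 308.9] 0.73 [ 0.439 -0.001  0.   ]
top amber [146.6 295.5] 0.82 [0.466 0.413 0.   ]
top amber [413.9 253.1] 0.34 [ 0.57  -0.203  0.   ]
top cab_drawer0_handle [227.1 304.4] 0.89 [0.447 0.212 0.146]
```

Emit:
jog_arm:
  commands:
    - {"translation": [0, 0, 0], "turn": [0, 0, 0]}
    - {"translation": [0, 0, 0], "turn": [0, 0, 0]}
    - {"translation": [0, 0, 0], "turn": [0, 0, 0]}
    - {"translation": [0, 0, 0], "turn": [0, 0, 0]}
    - {"translation": [0, 0, 0], "turn": [0, 0, 0]}
    - {"translation": [0, 0, 0], "turn": [0, 0, 0]}
    - {"translation": [0, 0, 0], "turn": [0, 0, 0]}
    - {"translation": [0, 0, 0], "turn": [0, 0, 0]}
    - {"translation": [0, 0, 0], "turn": [0, 0, 0]}
    - {"translation": [0, 0, 0], "turn": [0, 0, 0]}
    - {"translation": [0, 0, 0], "turn": [0, 0, 0]}
    - {"translation": [0, 0, 0], "turn": [0, 0, 0]}

```text
clock: 23.83
position: [0.3907, -0.0471, 0.348]
ee_rot: [3.142, 0.005, -0.0]
force: [-0.1, -0.3, 0.4]
width: 0.298
```

Run:
```python
from h import *
st();a=None
for k in range(8):
  b=arm.get_image("scene")[160:240,320:365].astype(float)
  if a is not None:print(round(np.abs(b-a).mean(),2),end=" ")
  a=b
for d in arm.landmark_of("scene","ladle")[:1]:print(d["at"],d["confidence"])
for d in arm.landmark_of("scene","ladle_crook")[:1]:print(d["at"],d["confidence"])
print(arm.sign_off())
```

```text
t 23.83 pos [ 0.3907 -0.0471  0.348 ] w 0.298 F [-0.1 -0.3  0.4]
[[1.0, 0.003, -0.0], [0.003, -1.0, -0.0], [-0.0, 0.0, -1.0]]
1.46 1.47 1.45 1.45 1.47 1.46 1.46 [337.5, 211.8] 0.84
[342.2, 176.0] 0.62
the job is handed in; nothing more can be done
None
```

The job is handed in, finished at about 24 s of the 72 s allowed. I pulled the drawer open about 0.15 m and turned the big carousel (124 mm foot) about 76° so its empty hook faces the front. Then I lifted the ladle out, hung it by its crook on that hook, and backed the gripper clear.

**Last checks:**
- **Ladle:** the networks place the crook and cup at about (0.50, -0.19 to -0.21), on the front hook. Over seven frames the picture there changed only by an even noise level, so the ladle appears still.
- **Hook direction:** the top camera put the hook at (0.500, -0.199). The carousel's axis was earlier found at about (0.570, -0.199), so the hook points straight to the front.
- **Beaker and bottle:** both were found where they started.
- **Disagreements:** the scene camera puts the crook about 15 mm to one side (y about -0.18), while the top camera (-0.191) and the earlier wrist view (-0.197) agree better with the hook. I put this down to network error.
- **Not seen:** I could not view the final picture because the 12-picture limit was reached. The last view was taken just before the gripper withdrew, with the fingers already open and the ladle hanging upright.

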